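Load the sample vessels onto the heater row in carrier order

TASK

Move the four lidded sample vessels from the blue carrier onto the four single-place heaters in front of it, one on each, keeping their order: the vessel that is leftmost in the carrier as seen from the robot goes on the leftmost heater, and so on to the rightmost. Keep the vessels upright and set each down flat on the seat inside the rim rather than dropping it; leave the beaker and the reagent jar where they are.

Things in the scene. Friction and masses are not known exactly. Their poses are not given: they have to be found in the camera images.
- vessel_round: Steel vessel, upright cylinder 40 mm dia. x 70 mm, with a black lid grip 14 mm high on top: a broad round lid boss, 32 mm across. 0.25 kg. Origin: centre of underside. The 4 vessels start in a straight row, 78 mm apart, in any order, in collars (5 mm high, 49 mm inside) on a fixed blue plate 75 x 340 x 12 mm with 34 mm high bows at its ends. Grip the cylinder from above.
- vessel_square: Steel vessel, upright cylinder 40 mm dia. x 70 mm, with a black lid grip 14 mm high on top: a square lid boss, 22 x 22 mm. 0.25 kg. Origin: centre of underside. The 4 vessels start in a straight row, 78 mm apart, in any order, in collars (5 mm high, 49 mm inside) on a fixed blue plate 75 x 340 x 12 mm with 34 mm high bows at its ends. Grip the cylinder from above.
- vessel_bar: Steel vessel, upright cylinder 40 mm dia. x 70 mm, with a black lid grip 14 mm high on top: a narrow bar handle, 37 x 8 mm, along its own x. 0.25 kg. Origin: centre of underside. The 4 vessels start in a straight row, 78 mm apart, in any order, in collars (5 mm high, 49 mm inside) on a fixed blue plate 75 x 340 x 12 mm with 34 mm high bows at its ends. Grip the cylinder from above.
- vessel_knob: Steel vessel, upright cylinder 40 mm dia. x 70 mm, with a black lid grip 14 mm high on top: a small round pin knob, 12 mm across. 0.25 kg. Origin: centre of underside. The 4 vessels start in a straight row, 78 mm apart, in any order, in collars (5 mm high, 49 mm inside) on a fixed blue plate 75 x 340 x 12 mm with 34 mm high bows at its ends. Grip the cylinder from above.
- heater_p: One of 4 identical fixed heaters: grey block 62 x 62 x 30 mm, on top a dark round seat inside a rim (58 mm inside, 5 mm high). Origin: centre of the block's underside; seat 30 mm above it; front with knob faces -x. They stand in an uneven row about 78 mm apart, 130-155 mm nearer the robot than the vessels' row; the letters stand in a different order each time.
- heater_q: One of 4 identical fixed heaters: grey block 62 x 62 x 30 mm, on top a dark round seat inside a rim (58 mm inside, 5 mm high). Origin: centre of the block's underside; seat 30 mm above it; front with knob faces -x. They stand in an uneven row about 78 mm apart, 130-155 mm nearer the robot than the vessels' row; the letters stand in a different order each time.
- heater_r: One of 4 identical fixed heaters: grey block 62 x 62 x 30 mm, on top a dark round seat inside a rim (58 mm inside, 5 mm high). Origin: centre of the block's underside; seat 30 mm above it; front with knob faces -x. They stand in an uneven row about 78 mm apart, 130-155 mm nearer the robot than the vessels' row; the letters stand in a different order each time.
- heater_s: One of 4 identical fixed heaters: grey block 62 x 62 x 30 mm, on top a dark round seat inside a rim (58 mm inside, 5 mm high). Origin: centre of the block's underside; seat 30 mm above it; front with knob faces -x. They stand in an uneven row about 78 mm apart, 130-155 mm nearer the robot than the vessels' row; the letters stand in a different order each time.
- beaker: Bystander: white open beaker, 68 mm in diameter, 85 mm high, loose, beyond one end of the rows. Origin: centre of its underside. Not part of the job.
- reagent_jar: Bystander: brown closed reagent jar, 60 mm in diameter, 100 mm high, loose, beyond one end of the rows. Origin: centre of its underside. Not part of the job.

How it is judged:
At the end, for the whole second after the job is handed in: Each vessel stands on the heater that has the same place in its row (left to right) as the vessel had in the carrier: within 11 mm of the heater's centre (anywhere inside the rim), its underside on the seat 30 mm above the bench (27 to 33.5 mm), upright within 0.06 rad, and at rest (horizontal distance between vessel_round and heater_p below 0.011 m and z of vessel_round in the frame of heater_p between 0.027 and 0.0335 m and angle between each of vessel_round, vessel_square, vessel_bar, vessel_knob's own z axis and vertical below 0.06 rad and linear speed of each of vessel_round, vessel_square, vessel_bar, vessel_knob below 0.02 m/s and angular speed of each of vessel_round, vessel_square, vessel_bar, vessel_knob below 0.2 rad/s and horizontal distance between vessel_square and heater_q below 0.011 m and z of vessel_square in the frame of heater_q between 0.027 and 0.0335 m and horizontal distance between vessel_bar and heater_r below 0.011 m and z of vessel_bar in the frame of heater_r between 0.027 and 0.0335 m and horizontal distance between vessel_knob and heater_s below 0.011 m and z of vessel_knob in the frame of heater_s between 0.027 and 0.0335 m); the robot touches nothing.
It fails at once if a vessel is tipped by more than about 30 degrees (angle between any of vessel_round, vessel_square, vessel_bar, vessel_knob's own z axis and vertical above 0.52 rad).
It fails at once if a vessel is dropped or knocked flying (moves faster than 0.55 m/s while no finger touches it: a fall of 15 mm) ((linear speed of vessel_round above 0.55 m/s and contact force between the fingers and vessel_round below 0.05 N) or (linear speed of vessel_square above 0.55 m/s and contact force between the fingers and vessel_square below 0.05 N) or (linear speed of vessel_bar above 0.55 m/s and contact force between the fingers and vessel_bar below 0.05 N) or (linear speed of vessel_knob above 0.55 m/s and contact force between the fingers and vessel_knob below 0.05 N)).
It fails at once if the beaker or the reagent jar is shifted by more than 20 mm or tipped (distance of any of beaker, reagent_jar from where it was at the start of the episode above 0.02 m or angle between any of beaker, reagent_jar's own z axis and vertical above 0.3 rad).
It also fails if it takes over 99 s, if anything falls off the work surface, if the arm or the gripper's body presses on something with over 40 N, if the wrist force passes 120 N, or if a joint passes its speed limit or range.

ROBOT

A 6-joint arm with a two-finger parallel gripper is mounted at the origin on the work surface. World frame = base frame: x ahead of the robot, y to its left, z up, the work surface at z = 0. Lengths are in m, angles in rad, forces in N, time in s.
With the tool pointing down it reaches from about 0.35 to 0.725 m from the base axis. Payload 6 kg.
Tool frame: the origin (TCP) lies midway between the tips of the shut fingers; the grasp point (between the pads) lies tcp_to_grasp behind it (tcp_to_grasp is the distance from the TCP to the grasp point, in m); z points along the fingers, y is the direction in which the jaws open and shut (so a half turn about z gives the same grasp; the last joint's range is limited). The gripper opens to 85 mm and grips with 20 to 120 N. Pads are 22 mm wide; open, the fingers measure 114 mm over their backs; the gripper's body (76 mm by 85 mm) begins 54 mm behind the grasp point. The pads swing forward as they close: fully open they stand 13 mm farther back than shut.
Start: joints at [-0.974, 0.04, 0.085, 0, -1.615, -0.334], TCP at [0.156, -0.579, 0.231] pointing down, gripper open.
Joint ranges: [-2.56, 2.56], [-1.29, 2.01], [-1.08, 1.49], [-3.29, 1.98], [-2.81, -0.18], [-2.99, 2.99]. Speed limits (rad/s): [2.57, 2.57, 3.01, 3.14, 3.14, 3.14].

INTERFACE

Orientations are given as a unit quaternion [x, y, z, w].
In Python, from bench import * gives the robot as it stands.
- The arm moves only by the tool jog_arm, never from a script. Its argument "motion" is a list of rows, each an object with "slide": the shift along the world's x, y, z in mm, a list of three; "turn": the turn, a rotation vector about the world's x, y, z in rad, a list of three. In form: [{"slide": [x, y, z], "turn": [ax, ay, az]}, ...]. A call has exactly 10 rows; each row shifts and turns the commanded pose from where the row before left it; what a row does not reach is not made up. A row lasts 1/12 s, in which the tool goes at most 41.7 mm and 7.16 degrees, less where a joint would pass 70% of its speed; a pose out of reach is approached as far as the arm can. A call with a gripper value outside its range is refused whole. "jaw" is the opening, from 0 (shut) to 1 (fully open), set as the call begins (left out, the last holds). The fingers move at their own pace and stop on an object; "newtons" is the grip in N (left out, the last holds). Time passes only in rows, so rows that do not move let the fingers close, or fill a call up. It gives the time, the measured TCP pose, the force and the opening at its end, in the units of the state.
- read_state(): the state, without advancing time (a new reading comes with each control period).
- capture(name): name is "side" or "top" or "wrist"; returns (picture, depth): 480x640x3 uint8, blue, green, red; 480x640 float32, m along the optical axis (not along the pixel's ray), 0 where there is no reading.
- calibration(name): a dict with "fov_y" (degrees; the focal length in pixels is half the picture's height over the tangent of half this angle, whatever the lens; pixels are square), "cx", "cy" (the principal point, pixels), "R" (3x3) and "t" (3): a world point X has camera coordinates R X + t. Camera axes: x right, y down, z forward; pixel columns grow to the right and rows downward; lengths in m; the calibration is good to about 2 mm. A picture is of the moment at which its call begins: read the wrist's pose just before it. calibration takes no time and is no camera call; for the wrist camera it gives the pose at the moment of the call.
- hand_in(): hands the job in, once; it reports no verdict.
The state is a dict: "clock": time; "joint_positions": joint angles; "joint_vel": joint speeds; "joint_torque": joint torques, N m; "ee_pos": TCP position; "tool_rot": TCP orientation; "force": force on the tool from outside, world axes, zero at the start; "ft_torque": the same for the moment, N m; "width": finger opening in m.
Only numpy, scipy, OpenCV 4.12 (cv2) and the standard library are available. Lean on these libraries where they do the work, as an engineer would, in place of code of your own. Each camera call takes 0.05 s, during which the arm holds its last target. There are 200 camera calls.

## Working session

There is one attempt and no reset: what is moved stays moved. The work goes in short steps, Python scripts to look and compute and a tool call to move; the robot and the scene stay as the last step left them, time stands still between calls to the robot, and variables do not carry over. Pictures are saved under pics/ and viewed, about 12 in all and at most 16, crops included, and the job is handed in when it is done.

Besides the shell and the picture viewer there is one more tool, called after ">>>" as name(argument=value, ...) on one line, values as JSON. jog_arm: Moves the arm, as the interface text tells. Its arguments: {"type":"object","properties":{"motion":{"type":"array"},"jaw":{"type":"number"},"newtons":{"type":"number"}},"required":["motion"]}

```bash
mkdir -p pics; ls; python3 - <<'E'
from bench import *
import cv2,numpy as np
s=read_state();print(s)
for n in("top","side"):
    im,d=capture(n);cv2.imwrite(f"pics/{n}0.png",im);np.save(f"{n}0.npy",d);c=calibration(n);print(n,c)
try: print(tcp_to_grasp)
except Exception as e: print(e)
E
```

```text
pics
{'clock': 0.0, 'joint_positions': array([-9.74315524e-01,  4.08252042e-02,  8.37921092e-02, -4.79501243e-04,
       -1.61548635e+00, -3.33695209e-01]), 'joint_vel': array([-2.15500980e-03,  3.28840685e-04, -9.82066946e-05, -1.74550486e-03,
       -1.66924572e-03, -6.68828604e-04]), 'joint_torque': array([ 2.00447280e-04, -3.68207932e+01,  3.47416770e+01,  6.93191975e+00,
       -5.24375660e-03,  5.97085943e-06]), 'ee_pos': array([ 0.15585898, -0.57906138,  0.23025787]), 'tool_rot': array([-1.31025422e-01,  9.91378605e-01,  8.77472866e-04, -1.72332249e-04]), 'force': array([ 0.26927761, -0.11525483,  1.12904736]), 'ft_torque': array([-0.01078287, -0.04258877,  0.00755452]), 'width': 0.08508858940025989}
top {'fov_y': 52.65640962614254, 'cx': 315.3337750787047, 'cy': 238.89223604933957, 'R': array([[ 0.02211704, -0.99974221, -0.00513289],
       [-0.99204201, -0.02130958, -0.12409092],
       [ 0.12394955,  0.00783656, -0.99225758]]), 't': array([0.03595309, 0.58685024, 1.02378261])}
side {'fov_y': 54.965752590908394, 'cx': 322.1916967611131, 'cy': 243.96459922911905, 'R': array([[-0.96601317, -0.2580696 , -0.01478621],
       [-0.15942059,  0.63982259, -0.75180591],
       [ 0.2034788 , -0.72389719, -0.65921866]]), 't': array([0.57982561, 0.09117499, 0.86187139])}
0.0187
```

View pics/top0.png

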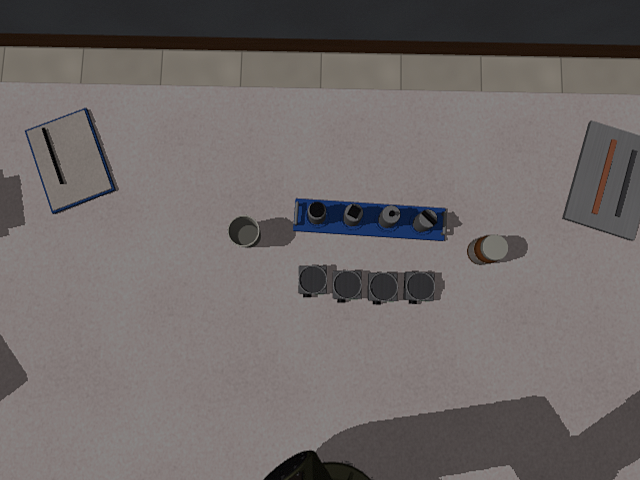

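View pics/side0.png

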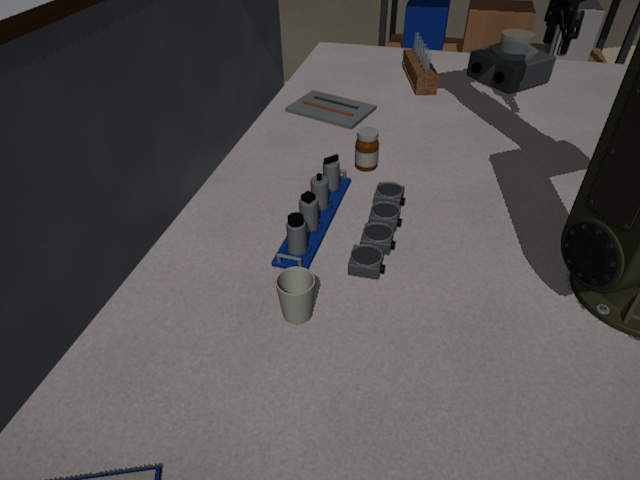

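The top view shows, left to right, round (317,210), square (353,213), knob (391,215) and bar (427,218). Heater seats are near (313,280), (347,285), (384,287) and (420,286), the beaker at (244,232) and the jar at (492,249). I'll enlarge this and compute positions.

```bash
cat > h.py <<'E'
from bench import *
import cv2,numpy as np
def ray(c,u,v,z):
    f=240/np.tan(np.radians(c["fov_y"]/2))
    d=c["R"].T@np.array([(u-c["cx"])/f,(v-c["cy"])/f,1]);o=-c["R"].T@c["t"]
    return o+d*(z-o[2])/d[2]
def cloud(c,d):
    f=240/np.tan(np.radians(c["fov_y"]/2));v,u=np.mgrid[:480,:640]
    P=np.stack([(u-c["cx"])/f*d,(v-c["cy"])/f*d,d],-1)
    return (P-c["t"])@c["R"]
E
python3 - <<'E'
from h import *
im=cv2.imread("pics/top0.png");c=calibration("top")
cv2.imwrite("pics/top_crop.png",cv2.resize(im[190:310,290:450],None,fx=5,fy=5,interpolation=2))
P=cloud(c,np.load("top0.npy"))
for n,u,v,z in[("r",317,210,.09),("s",353,213,.09),("k",391,215,.09),("b",427,218,.09),("h1",313,280,.03),("h2",347,285,.03),("h3",384,287,.03),("h4",420,286,.03),("beaker",244,232,.0),("jar",495,247,.1)]:
    print(n,ray(c,u,v,z).round(3),P[v,u].round(3))
# top faces of vessels / heater seats by height band
for lo,hi,nm in((.074,.105,"ves"),(.026,.04,"heat")):
    m=((P[...,2]>lo)&(P[...,2]<hi)).astype(np.uint8);m[:, :290]=0;m[:,450:]=0;m[:190]=0;m[310:]=0
    if nm=="heat": m[:255]=0
    k,l,st,ce=cv2.connectedComponentsWithStats(m)
    for i in range(1,k):
        if st[i,4]>40: print(nm,st[i],ce[i].round(1),P[l==i].mean(0).round(4))
E
```

```text
r [0.64  0.046 0.09 ] [0.639 0.046 0.097]
s [ 0.635 -0.029  0.09 ] [ 0.635 -0.029  0.095]
k [ 0.633 -0.108  0.09 ] [ 0.632 -0.108  0.093]
b [ 0.628 -0.183  0.09 ] [ 0.628 -0.184  0.088]
h1 [0.496 0.052 0.03 ] [0.496 0.052 0.031]
h2 [ 0.487 -0.022  0.03 ] [ 0.487 -0.022  0.031]
h3 [ 0.485 -0.103  0.03 ] [0.454 0.04  1.089]
h4 [ 0.489 -0.181  0.03 ] [ 0.489 -0.181  0.028]
beaker [0.603 0.211 0.   ] [0.602 0.21  0.008]
jar [ 0.569 -0.32   0.1  ] [ 0.569 -0.32   0.098]
ves [308 201  18  19 272] [316.6 210. ] [0.64   0.047  0.0912]
ves [345 203  18  19 273] [353.5 212. ] [ 0.6379 -0.0303  0.0878]
ves [382 205  19  19 277] [390.7 213.7] [ 0.6368 -0.1088  0.0832]
ves [418 209  20  19 280] [427.4 217.9] [ 0.629  -0.1852  0.0857]
heat [298 265  29  29 795] [312.4 278.9] [0.4987 0.0532 0.031 ]
heat [333 270  29  29 809] [346.8 284. ] [ 0.4894 -0.0217  0.0311]
heat [405 271  30  30 810] [419.8 285.5] [ 0.4895 -0.18    0.031 ]
heat [369 272  29  29 800] [382.7 286.1] [ 0.4866 -0.0996  0.031 ]
```

View pics/top_crop.png

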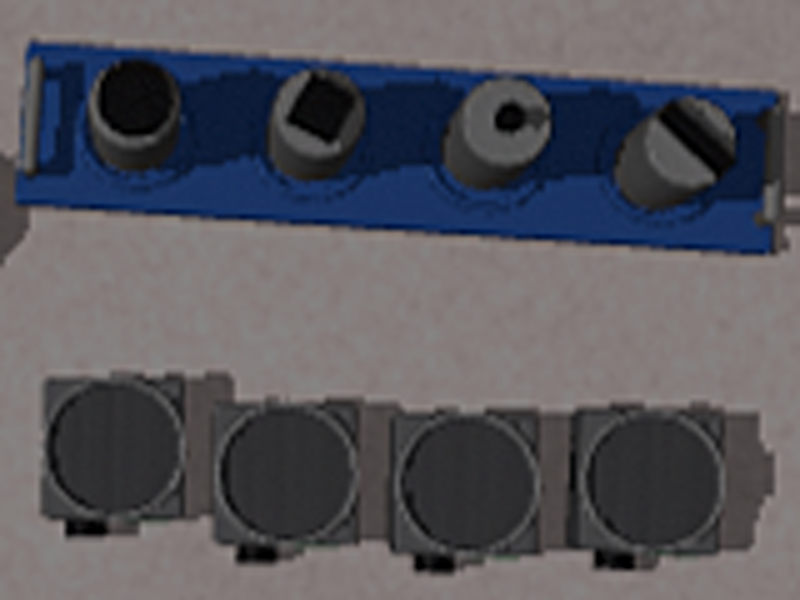

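```bash
python3 - <<'E'
from h import *
c=calibration("top")
for n,u,v,z in[("r",137,97,.096),("s",321,107,.096),("k",510,117,.096),("b",697,138,.096),("h1",116,447,.033),("h2",287,473,.033),("h3",469,483,.033),("h4",654,480,.033)]:
    print(n,(ray(c,(u+.5)/5-.5+290,(v+.5)/5-.5+190,z)*1000).round(1))
E
```

```text
r [641.2  46.2  96. ]
s [638.6 -30.3  96. ]
k [ 636.1 -108.8   96. ]
b [ 628.9 -186.2   96. ]
h1 [498.5  52.3  33. ]
h2 [488.9 -22.1  33. ]
h3 [ 486.3 -100.9   33. ]
h4 [ 489.4 -181.    33. ]
```

>>> jog_arm(motion=[{"slide":[37,28,0],"turn":[0,0,0.12]},{"slide":[37,28,0],"turn":[0,0,0.12]},{"slide":[37,28,0],"turn":[0,0,0.12]},{"slide":[30,22,0],"turn":[0,0,0.12]},{"slide":[30,22,0],"turn":[0,0,0.12]},{"slide":[30,22,0],"turn":[0,0,0.12]},{"slide":[30,22,0],"turn":[0,0,0.12]},{"slide":[30,22,0],"turn":[0,0,0.12]},{"slide":[30,22,0],"turn":[0,0,0.12]},{"slide":[30,22,0],"turn":[0,0,0.12]}], jaw=1, newtons=50)

```text
clock: 0.93
ee_pos: [0.4667, -0.3484, 0.231]
tool_rot: [-0.67, 0.742, 0.0, -0.0]
force: [0.1, -0.4, 0.2]
width: 0.0854
```

>>> jog_arm(motion=[{"slide":[25,26,0],"turn":[0,0,0.05]},{"slide":[25,26,0],"turn":[0,0,0]},{"slide":[25,26,0],"turn":[0,0,0]},{"slide":[25,26,0],"turn":[0,0,0]},{"slide":[25,26,0],"turn":[0,0,0]},{"slide":[27,25,0],"turn":[0,0,0]},{"slide":[0,0,0],"turn":[0,0,0]},{"slide":[0,0,0],"turn":[0,0,0]},{"slide":[0,0,0],"turn":[0,0,0]},{"slide":[0,0,0],"turn":[0,0,0]}])

```text
clock: 1.77
ee_pos: [0.617, -0.1957, 0.2314]
tool_rot: [-0.686, 0.728, -0.0, -0.0]
force: [-0.6, -0.7, -0.2]
width: 0.0853
```

```bash
python3 - <<'E'
from h import *
s=read_state();print(s["ee_pos"],s["tool_rot"])
c=calibration("wrist");im,d=capture("wrist");cv2.imwrite("pics/w1.png",im);np.save("w1.npy",d)
import pickle;pickle.dump(c,open("w1.pkl","wb"))
E
```

```text
[ 0.61704965 -0.19566332  0.23137482] [-6.86011138e-01  7.27591026e-01 -2.81138730e-05 -1.28238642e-04]
```

View pics/w1.png

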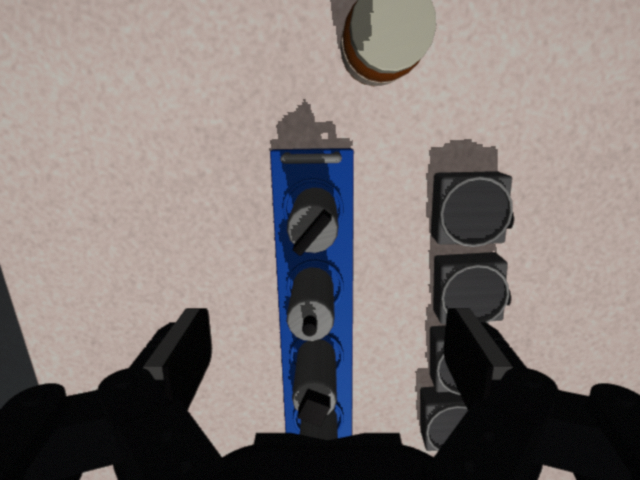

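The wrist view shows the bar vessel's lid at (312,229), the knob vessel at (310,321), the heater 4 seat at (476,210) and the heater 3 seat at (475,294).

```bash
python3 - <<'E'
from h import *
import pickle;c=pickle.load(open("w1.pkl","rb"))
for n,u,v,z in[("b",312,229,.082),("bartop",313,231,.096),("k",310,321,.082),("h4",476,210,.033),("h3",475,294,.033)]:
    print(n,(ray(c,u,v,z)*1000).round(1))
E
```

```text
b [ 629.4 -187.3   82. ]
bartop [ 628.  -189.8   96. ]
k [ 636.6 -109.4   82. ]
h4 [ 488.  -181.8   33. ]
h3 [ 484.9 -101.1   33. ]
```

Both cameras agree within 2 mm. Next I descend on the bar vessel.

>>> jog_arm(motion=[{"slide":[12,9,0],"turn":[0,0,0]},{"slide":[0,0,0],"turn":[0,0,0]},{"slide":[0,0,-25],"turn":[0,0,0]},{"slide":[0,0,-30],"turn":[0,0,0]},{"slide":[0,0,-30],"turn":[0,0,0]},{"slide":[0,0,-30],"turn":[0,0,0]},{"slide":[0,0,-25],"turn":[0,0,0]},{"slide":[0,0,-20],"turn":[0,0,0]},{"slide":[0,0,0],"turn":[0,0,0]},{"slide":[0,0,0],"turn":[0,0,0]}])

```text
clock: 2.65
ee_pos: [0.6286, -0.1868, 0.0709]
tool_rot: [-0.686, 0.728, 0.001, -0.001]
force: [0.6, -0.9, 1.5]
width: 0.0857
```

>>> jog_arm(motion=[{"slide":[0,0,-12],"turn":[0,0,0]},{"slide":[0,0,-12],"turn":[0,0,0]},{"slide":[0,0,0],"turn":[0,0,0]},{"slide":[0,0,0],"turn":[0,0,0]},{"slide":[0,0,0],"turn":[0,0,0]},{"slide":[0,0,0],"turn":[0,0,0]},{"slide":[0,0,0],"turn":[0,0,0]},{"slide":[0,0,0],"turn":[0,0,0]},{"slide":[0,0,0],"turn":[0,0,0]},{"slide":[0,0,0],"turn":[0,0,0]}])

```text
clock: 3.48
ee_pos: [0.6296, -0.1859, 0.0474]
tool_rot: [-0.686, 0.727, -0.0, 0.0]
force: [0.6, -0.5, 0.4]
width: 0.0853
```

>>> jog_arm(motion=[{"slide":[0,0,0],"turn":[0,0,0]},{"slide":[0,0,0],"turn":[0,0,0]},{"slide":[0,0,0],"turn":[0,0,0]},{"slide":[0,0,0],"turn":[0,0,0]},{"slide":[0,0,0],"turn":[0,0,0]},{"slide":[0,0,0],"turn":[0,0,0]},{"slide":[0,0,0],"turn":[0,0,0]},{"slide":[0,0,0],"turn":[0,0,0]},{"slide":[0,0,0],"turn":[0,0,0]},{"slide":[0,0,0],"turn":[0,0,0]}], jaw=0, newtons=50)

```text
clock: 4.32
ee_pos: [0.6296, -0.186, 0.0475]
tool_rot: [-0.686, 0.727, -0.0, -0.0]
force: [-0.5, -0.5, 3.1]
width: 0.0387
```

>>> jog_arm(motion=[{"slide":[0,0,8],"turn":[0,0,0]},{"slide":[0,0,14],"turn":[0,0,0]},{"slide":[0,0,20],"turn":[0,0,0]},{"slide":[-5,0,13],"turn":[0,0,0]},{"slide":[-25,1,0],"turn":[0,0,0]},{"slide":[-30,1,0],"turn":[0,0,0]},{"slide":[-30,1,0],"turn":[0,0,0]},{"slide":[-30,1,0],"turn":[0,0,0]},{"slide":[-20,1,0],"turn":[0,0,0]},{"slide":[0,0,0],"turn":[0,0,0]}])

```text
clock: 5.15
ee_pos: [0.487, -0.1809, 0.1037]
tool_rot: [-0.686, 0.727, -0.0, 0.001]
force: [1.3, -0.6, -1.9]
width: 0.0387
```

```bash
python3 - <<'E'
from h import *
s=read_state();print(s["ee_pos"],s["force"],s["width"])
for n in("top","side"):
    im,d=capture(n)
    if n=="side": cv2.imwrite("pics/s1.png",cv2.resize(im[130:300,230:440],None,fx=3.5,fy=3.5,interpolation=2))
E
```

```text
[ 0.48699565 -0.18089046  0.10373695] [ 1.28858612 -0.61344334 -1.94288653] 0.0387098754785585
```

View pics/s1.png

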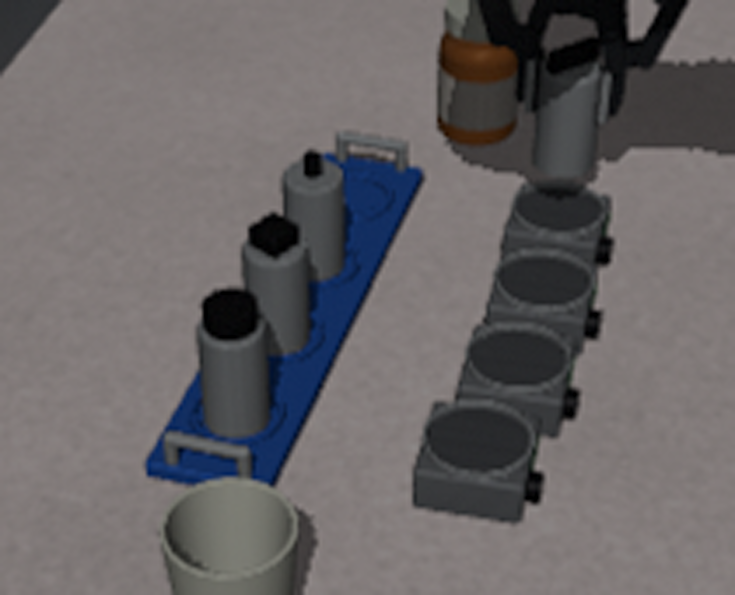

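The bar vessel hangs upright over heater 4. Lower it now.

>>> jog_arm(motion=[{"slide":[2,0,0],"turn":[0,0,0]},{"slide":[0,0,-10],"turn":[0,0,0]},{"slide":[0,0,-10],"turn":[0,0,0]},{"slide":[0,0,-7],"turn":[0,0,0]},{"slide":[0,0,-4],"turn":[0,0,0]},{"slide":[0,0,-3],"turn":[0,0,0]},{"slide":[0,0,-2],"turn":[0,0,0]},{"slide":[0,0,-1],"turn":[0,0,0]},{"slide":[0,0,0],"turn":[0,0,0]},{"slide":[0,0,0],"turn":[0,0,0]}])

```text
clock: 6.08
ee_pos: [0.4918, -0.1809, 0.0655]
tool_rot: [-0.686, 0.727, -0.0, 0.0]
force: [-0.9, 0.1, -1.3]
width: 0.0391
```

>>> jog_arm(motion=[{"slide":[-2,0,0],"turn":[0,0,0]},{"slide":[0,0,-0.5],"turn":[0,0,0]},{"slide":[0,0,-0.5],"turn":[0,0,0]},{"slide":[0,0,0],"turn":[0,0,0]},{"slide":[0,0,0],"turn":[0,0,0]},{"slide":[0,0,0],"turn":[0,0,0]},{"slide":[0,0,0],"turn":[0,0,0]},{"slide":[0,0,0],"turn":[0,0,0]},{"slide":[0,0,0],"turn":[0,0,0]},{"slide":[0,0,0],"turn":[0,0,0]}])

```text
clock: 6.92
ee_pos: [0.4897, -0.181, 0.0655]
tool_rot: [-0.686, 0.727, -0.0, 0.0]
force: [-2.4, 2.3, 5.1]
width: 0.0385
```

Contact: 5 N, and z stopped at 65.5 mm as predicted. Release.

>>> jog_arm(motion=[{"slide":[0,0,0],"turn":[0,0,0]},{"slide":[0,0,0],"turn":[0,0,0]},{"slide":[0,0,0],"turn":[0,0,0]},{"slide":[0,0,0],"turn":[0,0,0]},{"slide":[0,0,0],"turn":[0,0,0]},{"slide":[0,0,0],"turn":[0,0,0]},{"slide":[0,0,0],"turn":[0,0,0]},{"slide":[0,0,0],"turn":[0,0,0]},{"slide":[0,0,0],"turn":[0,0,0]},{"slide":[0,0,0],"turn":[0,0,0]}], jaw=1)

```text
clock: 7.75
ee_pos: [0.4896, -0.1809, 0.0643]
tool_rot: [-0.686, 0.727, 0.0, -0.0]
force: [-1.4, 0.9, 0.8]
width: 0.0856
```

>>> jog_arm(motion=[{"slide":[0,0,15],"turn":[0,0,0]},{"slide":[0,0,25],"turn":[0,0,0]},{"slide":[0,0,30],"turn":[0,0,0]},{"slide":[0,0,30],"turn":[0,0,0]},{"slide":[18,9,20],"turn":[0,0,0]},{"slide":[30,16,0],"turn":[0,0,0]},{"slide":[33,16,0],"turn":[0,0,0]},{"slide":[33,16,0],"turn":[0,0,0]},{"slide":[33,16,0],"turn":[0,0,0]},{"slide":[0,0,0],"turn":[0,0,0]}])

```text
clock: 8.58
ee_pos: [0.6397, -0.1051, 0.1797]
tool_rot: [-0.687, 0.726, 0.002, -0.002]
force: [-0.8, -0.2, -2.0]
width: 0.0854
```

```bash
python3 - <<'E'
from h import *
s=read_state();print(s["ee_pos"],s["force"],s["width"])
c=calibration("wrist");im,d=capture("wrist");cv2.imwrite("pics/w2.png",im)
import pickle;pickle.dump(c,open("w2.pkl","wb"))
E
```

```text
[ 0.63968426 -0.10508017  0.17970075] [-0.78579032 -0.21332906 -1.95844698] 0.0853595629563376
```

View pics/w2.png

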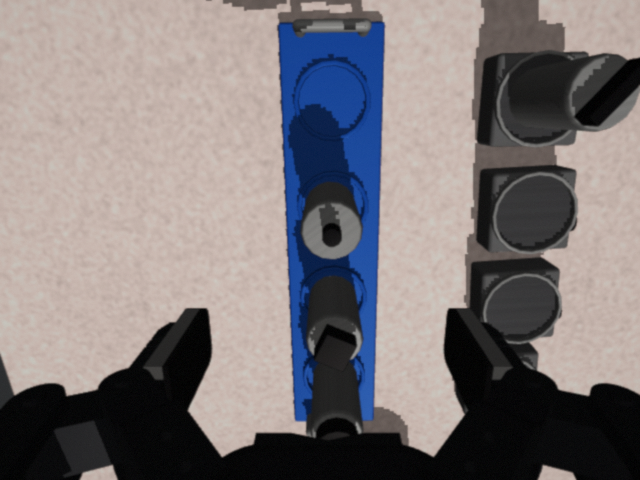

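Bar sits inside heater 4's rim; knob lid at (331,230), heater 3 seat at (535,211). Next: the knob vessel.

>>> jog_arm(motion=[{"slide":[0,-1,0],"turn":[0,0,0]},{"slide":[0,0,-15],"turn":[0,0,0]},{"slide":[0,0,-25],"turn":[0,0,0]},{"slide":[0,0,-25],"turn":[0,0,0]},{"slide":[0,0,-25],"turn":[0,0,0]},{"slide":[0,0,-20],"turn":[0,0,0]},{"slide":[0,0,-15],"turn":[0,0,0]},{"slide":[0,0,-8],"turn":[0,0,0]},{"slide":[0,0,0],"turn":[0,0,0]},{"slide":[0,0,0],"turn":[0,0,0]}])

```text
clock: 9.47
ee_pos: [0.6366, -0.1095, 0.0526]
tool_rot: [-0.686, 0.727, -0.001, 0.0]
force: [-0.0, 0.1, -0.6]
width: 0.0856
```

```bash
python3 - <<'E'
from h import *
import pickle;c=pickle.load(open("w2.pkl","rb"))
for n,u,v,z in[("k",331,230,.082),("s",334,337,.082),("h3",535,211,.033),("h2",516,307,.033)]:
    print(n,(ray(c,u,v,z)*1000).round(1))
E
```

```text
k [ 636.8 -110.3   82. ]
s [638.8 -34.3  82. ]
h3 [ 484.6 -101.7   33. ]
h2 [492.2 -22.9  33. ]
```

>>> jog_arm(motion=[{"slide":[0,0,-5],"turn":[0,0,0]},{"slide":[0,0,0],"turn":[0,0,0]},{"slide":[0,0,0],"turn":[0,0,0]},{"slide":[0,0,0],"turn":[0,0,0]},{"slide":[0,0,0],"turn":[0,0,0]},{"slide":[0,0,0],"turn":[0,0,0]},{"slide":[0,0,0],"turn":[0,0,0]},{"slide":[0,0,0],"turn":[0,0,0]},{"slide":[0,0,0],"turn":[0,0,0]},{"slide":[0,0,0],"turn":[0,0,0]}], jaw=0, newtons=50)

```text
clock: 10.3
ee_pos: [0.6369, -0.109, 0.0471]
tool_rot: [-0.686, 0.727, -0.0, 0.0]
force: [-1.0, -0.0, 5.2]
width: 0.0384
```

>>> jog_arm(motion=[{"slide":[0,0,8],"turn":[0,0,0]},{"slide":[0,0,16],"turn":[0,0,0]},{"slide":[0,0,22],"turn":[0,0,0]},{"slide":[-10,0,9],"turn":[0,0,0]},{"slide":[-26,2,0],"turn":[0,0,0]},{"slide":[-32,2,0],"turn":[0,0,0]},{"slide":[-32,2,0],"turn":[0,0,0]},{"slide":[-32,2,0],"turn":[0,0,0]},{"slide":[-19,0,0],"turn":[0,0,0]},{"slide":[0,0,0],"turn":[0,0,0]}])

```text
clock: 11.13
ee_pos: [0.4827, -0.1008, 0.1011]
tool_rot: [-0.686, 0.727, 0.001, 0.0]
force: [1.0, -1.0, -1.5]
width: 0.0387
```

>>> jog_arm(motion=[{"slide":[0,0,0],"turn":[0,0,0]},{"slide":[0,0,-10],"turn":[0,0,0]},{"slide":[0,0,-10],"turn":[0,0,0]},{"slide":[0,0,-7],"turn":[0,0,0]},{"slide":[0,0,-4],"turn":[0,0,0]},{"slide":[0,0,-2],"turn":[0,0,0]},{"slide":[0,0,-1],"turn":[0,0,0]},{"slide":[0,0,0],"turn":[0,0,0]},{"slide":[0,0,0],"turn":[0,0,0]},{"slide":[0,0,0],"turn":[0,0,0]}])

```text
clock: 11.97
ee_pos: [0.4859, -0.1009, 0.0677]
tool_rot: [-0.686, 0.727, -0.0, 0.0]
force: [0.5, -0.5, -1.9]
width: 0.0386
```

Contact expected at z≈65.1.

>>> jog_arm(motion=[{"slide":[0,0,-1],"turn":[0,0,0]},{"slide":[0,0,-1],"turn":[0,0,0]},{"slide":[0,0,-0.5],"turn":[0,0,0]},{"slide":[0,0,-0.5],"turn":[0,0,0]},{"slide":[0,0,0],"turn":[0,0,0]},{"slide":[0,0,0],"turn":[0,0,0]},{"slide":[0,0,0],"turn":[0,0,0]},{"slide":[0,0,0],"turn":[0,0,0]},{"slide":[0,0,0],"turn":[0,0,0]},{"slide":[0,0,0],"turn":[0,0,0]}])

```text
clock: 12.8
ee_pos: [0.4857, -0.101, 0.0651]
tool_rot: [-0.686, 0.727, -0.0, 0.0]
force: [-3.7, 1.3, 5.9]
width: 0.0381
```

>>> jog_arm(motion=[{"slide":[0,0,0],"turn":[0,0,0]},{"slide":[0,0,0],"turn":[0,0,0]},{"slide":[0,0,0],"turn":[0,0,0]},{"slide":[0,0,0],"turn":[0,0,0]},{"slide":[0,0,0],"turn":[0,0,0]},{"slide":[0,0,0],"turn":[0,0,0]},{"slide":[0,0,0],"turn":[0,0,0]},{"slide":[0,0,0],"turn":[0,0,0]},{"slide":[0,0,0],"turn":[0,0,0]},{"slide":[0,0,0],"turn":[0,0,0]}], jaw=1)

```text
clock: 13.63
ee_pos: [0.4855, -0.1009, 0.0642]
tool_rot: [-0.686, 0.727, 0.0, -0.0]
force: [0.5, -1.1, 0.1]
width: 0.0853
```

>>> jog_arm(motion=[{"slide":[0,0,15],"turn":[0,0,0]},{"slide":[0,0,25],"turn":[0,0,0]},{"slide":[0,0,30],"turn":[0,0,0]},{"slide":[0,0,30],"turn":[0,0,0]},{"slide":[23,9.5,20],"turn":[0,0,0]},{"slide":[31,15,0],"turn":[0,0,0]},{"slide":[33,15,0],"turn":[0,0,0]},{"slide":[33,15,0],"turn":[0,0,0]},{"slide":[33,15,0],"turn":[0,0,0]},{"slide":[0,0,0],"turn":[0,0,0]}])

```text
clock: 14.47
ee_pos: [0.6415, -0.029, 0.1789]
tool_rot: [-0.687, 0.727, 0.002, -0.003]
force: [-0.9, -1.1, -2.7]
width: 0.0854
```

```bash
python3 - <<'E'
from h import *
s=read_state();print(s["ee_pos"],s["force"],s["width"])
c=calibration("wrist");im,d=capture("wrist");cv2.imwrite("pics/w3.png",im)
import pickle;pickle.dump(c,open("w3.pkl","wb"))
E
```

```text
[ 0.6415356  -0.02900291  0.17891198] [-0.88863931 -1.08318176 -2.66094517] 0.0854486478995305
```

View pics/w3.png

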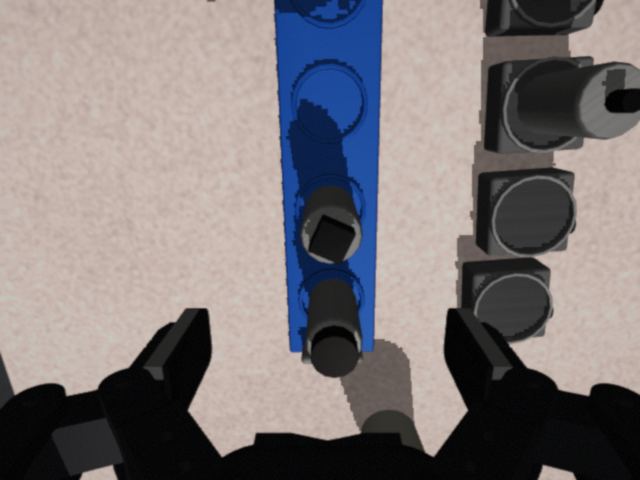

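The knob vessel stands in heater 3. The square vessel's lid disc is at (331,233), the round boss at (334,352), the heater 2 seat at (534,214) and the heater 1 seat at (513,305).

>>> jog_arm(motion=[{"slide":[0,0,0],"turn":[0,0,0]},{"slide":[0,0,-15],"turn":[0,0,0]},{"slide":[0,0,-25],"turn":[0,0,0]},{"slide":[0,0,-25],"turn":[0,0,0]},{"slide":[0,0,-25],"turn":[0,0,0]},{"slide":[0,0,-20],"turn":[0,0,0]},{"slide":[0,0,-15],"turn":[0,0,0]},{"slide":[0,0,-8],"turn":[0,0,0]},{"slide":[0,0,0],"turn":[0,0,0]},{"slide":[0,0,0],"turn":[0,0,0]}])

```text
clock: 15.35
ee_pos: [0.6387, -0.0318, 0.0527]
tool_rot: [-0.686, 0.727, -0.001, 0.0]
force: [0.6, 0.2, 0.5]
width: 0.0851
```

```bash
python3 - <<'E'
from h import *
import pickle;c=pickle.load(open("w3.pkl","rb"))
for n,u,v,z in[("s",331,233,.082),("r",334,352,.096),("h2",534,214,.033),("h1",513,305,.033)]:
    print(n,(ray(c,u,v,z)*1000).round(1))
E
```

```text
s [638.6 -32.6  82. ]
r [641.   43.6  96. ]
h2 [487.1 -23.6  33. ]
h1 [496.8  50.8  33. ]
```

>>> jog_arm(motion=[{"slide":[0,0,-5],"turn":[0,0,0]},{"slide":[0,0,0],"turn":[0,0,0]},{"slide":[0,0,0],"turn":[0,0,0]},{"slide":[0,0,0],"turn":[0,0,0]},{"slide":[0,0,0],"turn":[0,0,0]},{"slide":[0,0,0],"turn":[0,0,0]},{"slide":[0,0,0],"turn":[0,0,0]},{"slide":[0,0,0],"turn":[0,0,0]},{"slide":[0,0,0],"turn":[0,0,0]},{"slide":[0,0,0],"turn":[0,0,0]}], jaw=0, newtons=50)

```text
clock: 16.18
ee_pos: [0.6389, -0.0315, 0.0471]
tool_rot: [-0.686, 0.727, -0.0, 0.0]
force: [-1.7, 0.7, 5.2]
width: 0.0388
```

>>> jog_arm(motion=[{"slide":[0,0,8],"turn":[0,0,0]},{"slide":[0,0,16],"turn":[0,0,0]},{"slide":[0,0,22],"turn":[0,0,0]},{"slide":[-10,0,9],"turn":[0,0,0]},{"slide":[-26,2,0],"turn":[0,0,0]},{"slide":[-32,2,0],"turn":[0,0,0]},{"slide":[-32,2,0],"turn":[0,0,0]},{"slide":[-32,2,0],"turn":[0,0,0]},{"slide":[-19,1,0],"turn":[0,0,0]},{"slide":[0,0,0],"turn":[0,0,0]}])

```text
clock: 17.02
ee_pos: [0.4849, -0.0222, 0.1012]
tool_rot: [-0.687, 0.727, 0.001, 0.0]
force: [1.6, -0.2, -1.6]
width: 0.0385
```

>>> jog_arm(motion=[{"slide":[0,0,0],"turn":[0,0,0]},{"slide":[0,0,-10],"turn":[0,0,0]},{"slide":[0,0,-10],"turn":[0,0,0]},{"slide":[0,0,-7],"turn":[0,0,0]},{"slide":[0,0,-4],"turn":[0,0,0]},{"slide":[0,0,-2],"turn":[0,0,0]},{"slide":[0,0,-1],"turn":[0,0,0]},{"slide":[0,0,0],"turn":[0,0,0]},{"slide":[0,0,0],"turn":[0,0,0]},{"slide":[0,0,0],"turn":[0,0,0]}])

```text
clock: 17.85
ee_pos: [0.4879, -0.0224, 0.0677]
tool_rot: [-0.686, 0.727, -0.0, 0.0]
force: [-0.2, 0.3, -1.3]
width: 0.0385
```

>>> jog_arm(motion=[{"slide":[0,0,-1],"turn":[0,0,0]},{"slide":[0,0,-1],"turn":[0,0,0]},{"slide":[0,0,-0.5],"turn":[0,0,0]},{"slide":[0,0,-0.5],"turn":[0,0,0]},{"slide":[0,0,0],"turn":[0,0,0]},{"slide":[0,0,0],"turn":[0,0,0]},{"slide":[0,0,0],"turn":[0,0,0]},{"slide":[0,0,0],"turn":[0,0,0]},{"slide":[0,0,0],"turn":[0,0,0]},{"slide":[0,0,0],"turn":[0,0,0]}])

```text
clock: 18.68
ee_pos: [0.4877, -0.0225, 0.0651]
tool_rot: [-0.686, 0.727, -0.0, 0.0]
force: [-3.2, 0.8, 5.7]
width: 0.0387
```

>>> jog_arm(motion=[{"slide":[0,0,0],"turn":[0,0,0]},{"slide":[0,0,0],"turn":[0,0,0]},{"slide":[0,0,0],"turn":[0,0,0]},{"slide":[0,0,0],"turn":[0,0,0]},{"slide":[0,0,0],"turn":[0,0,0]},{"slide":[0,0,0],"turn":[0,0,0]},{"slide":[0,0,0],"turn":[0,0,0]},{"slide":[0,0,0],"turn":[0,0,0]},{"slide":[0,0,0],"turn":[0,0,0]},{"slide":[0,0,0],"turn":[0,0,0]}], jaw=1)

```text
clock: 19.52
ee_pos: [0.4876, -0.0224, 0.0643]
tool_rot: [-0.686, 0.727, 0.0, -0.0]
force: [-0.4, -0.3, -0.6]
width: 0.0856
```

>>> jog_arm(motion=[{"slide":[0,0,15],"turn":[0,0,0]},{"slide":[0,0,25],"turn":[0,0,0]},{"slide":[0,0,30],"turn":[0,0,0]},{"slide":[0,0,30],"turn":[0,0,0]},{"slide":[23,8,20],"turn":[0,0,0]},{"slide":[31,15,0],"turn":[0,0,0]},{"slide":[33,15,0],"turn":[0,0,0]},{"slide":[33,15,0],"turn":[0,0,0]},{"slide":[33,14,0],"turn":[0,0,0]},{"slide":[0,0,0],"turn":[0,0,0]}])

```text
clock: 20.35
ee_pos: [0.6434, 0.0466, 0.1782]
tool_rot: [-0.687, 0.727, 0.002, -0.004]
force: [-0.3, -0.7, -3.4]
width: 0.085
```

```bash
python3 - <<'E'
from h import *
s=read_state();print(s["ee_pos"],s["force"],s["width"])
c=calibration("wrist");im,d=capture("wrist");cv2.imwrite("pics/w4.png",im)
import pickle;pickle.dump(c,open("w4.pkl","wb"))
E
```

```text
[0.6434344  0.04662799 0.17823267] [-0.25868301 -0.74923938 -3.38022357] 0.08504680528137692
```

View pics/w4.png

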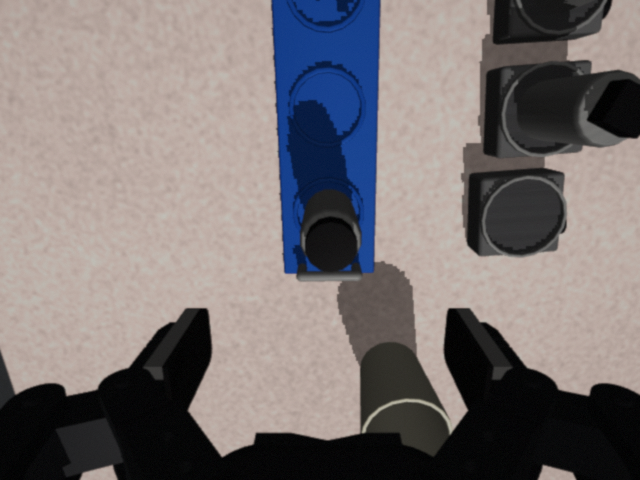

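The square vessel sits in heater 2. The round boss is at (331,244) and the heater 1 seat at (523,215).

>>> jog_arm(motion=[{"slide":[0,0,0],"turn":[0,0,0]},{"slide":[0,0,-15],"turn":[0,0,0]},{"slide":[0,0,-25],"turn":[0,0,0]},{"slide":[0,0,-25],"turn":[0,0,0]},{"slide":[0,0,-25],"turn":[0,0,0]},{"slide":[0,0,-20],"turn":[0,0,0]},{"slide":[0,0,-15],"turn":[0,0,0]},{"slide":[0,0,-8],"turn":[0,0,0]},{"slide":[0,0,0],"turn":[0,0,0]},{"slide":[0,0,0],"turn":[0,0,0]}])

```text
clock: 21.23
ee_pos: [0.6407, 0.0443, 0.0529]
tool_rot: [-0.686, 0.727, -0.001, 0.001]
force: [-0.4, -0.3, -0.2]
width: 0.0853
```

```bash
python3 - <<'E'
from h import *
import pickle;c=pickle.load(open("w4.pkl","rb"))
for n,u,v,z in[("r",331,244,.096),("h1",523,215,.033)]:
    print(n,(ray(c,u,v,z)*1000).round(1))
E
```

```text
r [640.8  45.3  96. ]
h1 [497.4  52.1  33. ]
```

>>> jog_arm(motion=[{"slide":[0,0,-5],"turn":[0,0,0]},{"slide":[0,0,0],"turn":[0,0,0]},{"slide":[0,0,0],"turn":[0,0,0]},{"slide":[0,0,0],"turn":[0,0,0]},{"slide":[0,0,0],"turn":[0,0,0]},{"slide":[0,0,0],"turn":[0,0,0]},{"slide":[0,0,0],"turn":[0,0,0]},{"slide":[0,0,0],"turn":[0,0,0]},{"slide":[0,0,0],"turn":[0,0,0]},{"slide":[0,0,0],"turn":[0,0,0]}], jaw=0, newtons=50)

```text
clock: 22.07
ee_pos: [0.641, 0.0446, 0.0471]
tool_rot: [-0.686, 0.727, -0.0, 0.0]
force: [-0.1, 0.3, 5.2]
width: 0.0386
```

>>> jog_arm(motion=[{"slide":[0,0,8],"turn":[0,0,0]},{"slide":[0,0,16],"turn":[0,0,0]},{"slide":[0,0,22],"turn":[0,0,0]},{"slide":[-10,0,9],"turn":[0,0,0]},{"slide":[-26,2,0],"turn":[0,0,0]},{"slide":[-30,2,0],"turn":[0,0,0]},{"slide":[-30,2,0],"turn":[0,0,0]},{"slide":[-30,1,0],"turn":[0,0,0]},{"slide":[-17,0,0],"turn":[0,0,0]},{"slide":[0,0,0],"turn":[0,0,0]}])

```text
clock: 22.9
ee_pos: [0.4945, 0.0516, 0.1006]
tool_rot: [-0.687, 0.727, 0.001, -0.001]
force: [1.4, 0.0, -1.8]
width: 0.0384
```

>>> jog_arm(motion=[{"slide":[0,0,0],"turn":[0,0,0]},{"slide":[0,0,-10],"turn":[0,0,0]},{"slide":[0,0,-10],"turn":[0,0,0]},{"slide":[0,0,-7],"turn":[0,0,0]},{"slide":[0,0,-4],"turn":[0,0,0]},{"slide":[0,0,-2],"turn":[0,0,0]},{"slide":[0,0,-1],"turn":[0,0,0]},{"slide":[0,0,0],"turn":[0,0,0]},{"slide":[0,0,0],"turn":[0,0,0]},{"slide":[0,0,0],"turn":[0,0,0]}])

```text
clock: 23.73
ee_pos: [0.4978, 0.0516, 0.0677]
tool_rot: [-0.686, 0.727, -0.0, 0.0]
force: [0.0, 0.2, -2.6]
width: 0.0386
```

>>> jog_arm(motion=[{"slide":[0,0,-1],"turn":[0,0,0]},{"slide":[0,0,-1],"turn":[0,0,0]},{"slide":[0,0,-0.5],"turn":[0,0,0]},{"slide":[0,0,-0.5],"turn":[0,0,0]},{"slide":[0,0,0],"turn":[0,0,0]},{"slide":[0,0,0],"turn":[0,0,0]},{"slide":[0,0,0],"turn":[0,0,0]},{"slide":[0,0,0],"turn":[0,0,0]},{"slide":[0,0,0],"turn":[0,0,0]},{"slide":[0,0,0],"turn":[0,0,0]}])

```text
clock: 24.57
ee_pos: [0.4977, 0.0516, 0.0651]
tool_rot: [-0.686, 0.727, -0.0, 0.0]
force: [-4.2, 1.0, 6.2]
width: 0.0386
```

>>> jog_arm(motion=[{"slide":[0,0,0],"turn":[0,0,0]},{"slide":[0,0,0],"turn":[0,0,0]},{"slide":[0,0,0],"turn":[0,0,0]},{"slide":[0,0,0],"turn":[0,0,0]},{"slide":[0,0,0],"turn":[0,0,0]},{"slide":[0,0,0],"turn":[0,0,0]},{"slide":[0,0,0],"turn":[0,0,0]},{"slide":[0,0,0],"turn":[0,0,0]},{"slide":[0,0,0],"turn":[0,0,0]},{"slide":[0,0,0],"turn":[0,0,0]}], jaw=1)

```text
clock: 25.4
ee_pos: [0.4976, 0.0516, 0.0643]
tool_rot: [-0.686, 0.727, 0.0, -0.0]
force: [-0.4, 0.7, 0.2]
width: 0.0852
```

>>> jog_arm(motion=[{"slide":[0,0,15],"turn":[0,0,0]},{"slide":[0,0,25],"turn":[0,0,0]},{"slide":[0,0,30],"turn":[0,0,0]},{"slide":[0,0,30],"turn":[0,0,0]},{"slide":[0,20,30],"turn":[0,0,0]},{"slide":[0,30,20],"turn":[0,0,0]},{"slide":[0,35,0],"turn":[0,0,0]},{"slide":[0,35,0],"turn":[0,0,0]},{"slide":[0,35,0],"turn":[0,0,0]},{"slide":[0,35,0],"turn":[0,0,0]}])

```text
clock: 26.23
ee_pos: [0.4973, 0.2433, 0.2145]
tool_rot: [-0.686, 0.727, 0.0, 0.0]
force: [1.5, 0.5, 0.2]
width: 0.0856
```

>>> jog_arm(motion=[{"slide":[-20,35,0],"turn":[0,0,0]},{"slide":[-20,30,0],"turn":[0,0,0]},{"slide":[-20,30,0],"turn":[0,0,0]},{"slide":[-20,30,0],"turn":[0,0,0]},{"slide":[0,0,0],"turn":[0,0,0]},{"slide":[0,0,0],"turn":[0,0,0]},{"slide":[0,0,0],"turn":[0,0,0]},{"slide":[0,0,0],"turn":[0,0,0]},{"slide":[0,0,0],"turn":[0,0,0]},{"slide":[0,0,0],"turn":[0,0,0]}])

```text
clock: 27.07
ee_pos: [0.4182, 0.3658, 0.2144]
tool_rot: [-0.686, 0.728, 0.0, 0.0]
force: [-0.2, -0.5, 1.0]
width: 0.0855
```

```bash
python3 - <<'E'
from h import *
im,d=capture("top");a=cv2.resize(im[190:310,230:510],None,fx=2.8,fy=2.8,interpolation=2)
c=calibration("top");P=cloud(c,d)
for b in [(.58,.62,.20,.23),(.55,.59,-.34,-.3)]: pass
im2,d2=capture("side");b=cv2.resize(im2[130:330,230:442],(268,253));b=cv2.resize(im2[130:290,240:440],None,fx=1.6,fy=1.6)
cv2.imwrite("pics/endtop.png",a);cv2.imwrite("pics/endside.png",cv2.resize(im2[130:330,230:440],None,fx=3,fy=3,interpolation=2))
m=((P[...,2]>.095)&(P[...,2]<.13)).astype(np.uint8);m[:,:290]=0;m[:,450:]=0;m[:200]=0;m[310:]=0
k,l,st,ce=cv2.connectedComponentsWithStats(m)
for i in range(1,k):
    if st[i,4]>20: print(ce[i].round(1),P[l==i].mean(0).round(4),P[l==i][:,2].max())
E
```

```text
[311.6 277.3] [0.4988 0.0541 0.1091] 0.11851951220807876
[348.9 283. ] [ 0.4889 -0.0215  0.1058] 0.11914666905300697
[427.7 284.1] [ 0.4904 -0.1808  0.1039] 0.12041923645947417
[387.9 285. ] [ 0.4869 -0.1009  0.1014] 0.11725955519527784
```

View pics/endtop.png

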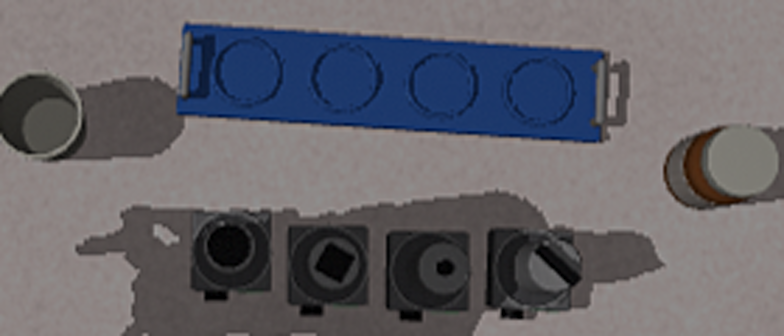

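View pics/endside.png

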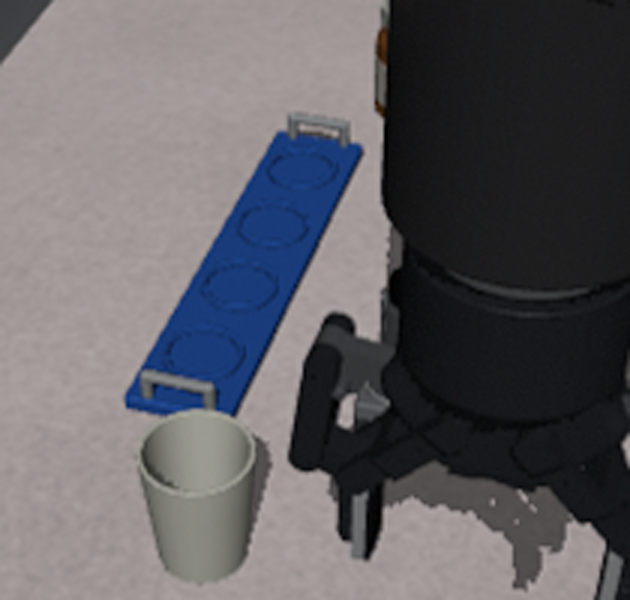

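The top view shows all four vessels upright, centred on their heaters in order, with the beaker and jar unmoved. The side view is blocked by the arm. Handing in.

```bash
python3 -c "
from bench import *
print(hand_in(),read_state()['clock'])"
```

```text
the job is handed in; nothing more can be done
the job is handed in; nothing more can be done
```

All four vessels are on the heaters in their original order, left to right round, square, knob, bar. I handed in at about 27 s; the hand-in reports no verdict.

- **Placing:** each vessel was gripped at about 38–39 mm, lifted upright and lowered. It touched the seat at the predicted height with 5–6 N before I released it.
- **Position:** in the last top view, each vessel's lid region lies within about 2 mm of its heater's measured centre.
- **Height:** the highest depth readings on the lids were 117–120 mm, where 114 mm is expected. I took the difference as depth noise, because the contact heights matched the seat.
- **Beaker and jar:** both look unmoved in that view. I checked this by eye only.
- **Failed check:** the final side view was blocked by the arm, so it confirms nothing about the vessels.

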